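Put three mixed-up lab items back into their own trays

ROBOT

A 6-joint arm with a two-finger parallel gripper is mounted at the origin on a cart in front of the work surface, level with it; the furniture and walls round the work are solid. World frame = base frame: x ahead of the robot, y to its left, z up, the work surface at z = 0. Lengths are in m, angles in rad, forces in N, time in s.
With the tool pointing down it reaches from about 0.25 to 0.8 m from the base axis. Payload 8.5 kg.
Tool frame: the origin (TCP) lies between the finger pads; the fingertips stand 11 mm ahead of it and the grasp point (between the pads) lies 8 mm behind it; z points along the fingers, y is the direction in which the jaws open and shut (so a half turn about z gives the same grasp; the last joint's range is limited). The gripper opens to 85 mm and grips with 20 to 120 N. Pads are 22 mm wide; open, the fingers measure 114 mm over their backs; the gripper's body (76 mm by 85 mm) begins 54 mm behind the grasp point. The pads swing forward as they close: fully open they stand 13 mm farther back than shut.
Start: joints at [-1.194, 0.238, -0.013, 1.319, 0, 1.571], TCP at [0.193, -0.488, 0.242] pointing down, gripper open.
Joint ranges: [-2.66, 2.66], [-1.03, 1.9], [-1.14, 1.46], [-1.82, 2.27], [-1.45, 1.34], [-3.14, 3.14]. Speed limits (rad/s): [2.22, 2.22, 2.79, 3.14, 3.14, 3.14].

INTERFACE

Orientations are given as a rotation vector (axis times angle).
In Python, from cell import sense, capture, get_calibration, manip gives the robot as it stands.
- The arm moves only by the tool carry_out, never from a script. Its argument "increments" is a list of rows, each a list of 7 numbers: the opening, from 0 (shut) to 1 (fully open), then the shift along the tool's x, y, z in cm, then the turn, a rotation vector about the tool's x, y, z in degrees. A call has exactly 8 rows; each row is the pose to reach, as a shift and turn from the pose measured when the call began, along the tool's axes at that moment; what a row does not reach only later rows make up. A row lasts 1/8 s, in which the tool goes at most 62.5 mm and 10.7 degrees, less where a joint would pass 70% of its speed; a pose out of reach is approached as far as the arm can. A call with a gripper value outside its range is refused whole. The fingers move at their own pace and stop on an object; the grip force is fixed at half the most. Time passes only in rows, so rows that repeat a pose let the fingers close, or fill a call up. It gives the time, the measured TCP pose, the force and the opening at its end, in the units of the state.
- sense(): the state, without advancing time (a new reading comes with each control period).
- capture(name): name is "scene" or "top"; returns the picture (420x560x3 uint8, red, green, blue); there is no depth.
- get_calibration(name): a dict with "fovy" (degrees; the focal length in pixels is half the picture's height over the tangent of half this angle, whatever the lens; pixels are square), "cx", "cy" (the principal point, pixels), "extrinsics" (4x4, takes a point from camera to world coordinates). Camera axes: x right, y down, z forward; pixel columns grow to the right and rows downward; lengths in m; the calibration is good to about 2 mm. A picture is of the moment at which its call begins. get_calibration takes no time and is no camera call.
- manip.close_job(): hands the job in, once; it reports no verdict.
The state is a dict: "clock": time; "joints": joint angles; "dq": joint speeds; "tau": joint torques, N m; "tcp_pos": TCP position; "tcp_rot": TCP orientation; "contact_force": force on the tool from outside, world axes, zero at the start; "ft_torque": the same for the moment, N m; "opening": opening from 0.0 (shut) to 1.0 (fully open).
Only numpy, scipy, OpenCV 4.12 (cv2) and the standard library are available. Lean on these libraries where they do the work, as an engineer would, in place of code of your own. Each camera call takes 0.05 s, during which the arm holds its last target.

TASK

The brown bottle, the clear canister and the oblong carton have been put back in one another's trays: move each into the tray made to its shape and size, the bottle into the large round tray, the canister into the small round tray and the carton lengthways into the oblong tray, each standing upright and flat on the pocket floor inside the rim. The empty rubber mat is a free spot you can use on the way. Leave the tally counter, the small black case and the beaker where they are.

Things in the scene. Friction and masses are not known exactly. Their poses are not given: they have to be found in the camera images.
- amber_mid (a point): brown glass screw-cap bottle with a white cap, round, 52 mm across the body (straight-sided to about 65 mm above its underside), 98 mm tall, standing in the oblong tray at the start (not the like one at the back of the bench). This point: on its axis, half-way up (49 mm above its underside); z is its own up axis
- case_mid (a point): clear round canister with a black cap, 38 mm across, 62 mm tall, standing in the large round tray at the start. This point: on its axis, half-way up (31 mm above its underside); z is its own up axis
- carton_mid (a point): white oblong carton, 46 mm wide (its x), 115 mm long (its y), 46 mm high, lying flat across the rim of the small round tray at the start (not the like one at the back of the bench). This point: its centre (23 mm above its underside); z is its own up axis
- large_ring_seat (a point): the large round tray: fixed, level aluminium base plate 4 mm thick, 120 mm in diameter, with a round pocket 72 mm across inside the rim; a grey rim 5 mm high and 4 mm wide round the pocket (rim top 9 mm above the bench); the dark pocket floor is 4 mm above the bench. This point: centre of the pocket floor, z up
- small_ring_seat (a point): the small round tray: fixed, level aluminium base plate 4 mm thick, 92 mm in diameter, with a round pocket 54 mm across inside the rim; a grey rim 5 mm high and 4 mm wide round the pocket (rim top 9 mm above the bench); the dark pocket floor is 4 mm above the bench. This point: centre of the pocket floor, z up
- oblong_seat (a point): the oblong tray: fixed, level aluminium base plate 4 mm thick, 100 x 168 mm, with a rectangular pocket 64 mm (its x) by 133 mm (its y) inside the rim; a grey rim 5 mm high and 4 mm wide round the pocket (rim top 9 mm above the bench); the dark pocket floor is 4 mm above the bench. This point: centre of the pocket floor, z up
- mat_top (a point): plain dark rubber mat, fixed, 120 mm (its x) by 150 mm (its y), 3 mm thick, empty at the start: the free spot. This point: centre of its top face, z up
- counter_mid (a point): bystander: round hand tally counter, 63 mm across, 26 mm high, on the bench. This point: its centre, 13 mm up
- slide_case_mid (a point): bystander: small flat black case, 37 x 82 x 14 mm, on the bench. This point: its centre, 7 mm up
- glass_mid (a point): bystander: empty clear beaker, 46 mm across, 59 mm tall, on the bench. This point: on its axis, 30 mm up
There are look-alikes about, which are no part of the job. What is shaped like the part that bears large_ring_seat but green is not meant. Of the things that look like the part that bears case_mid, the larger one is meant.

How it is judged:
At the end, for the whole second after the job is handed in: Bottle in the large round tray, canister in the small round tray, carton in the oblong tray: each resting on the pocket floor (height within 4 mm), within 14 mm of the pocket's centre, upright within 0.08 rad, and staying there (horizontal distance between amber_mid and large_ring_seat below 0.014 m and z of amber_mid in the frame of large_ring_seat between 0.045 and 0.052 m and angle between each of amber_mid, case_mid, carton_mid's own z axis and vertical below 0.08 rad and horizontal distance between case_mid and small_ring_seat below 0.014 m and z of case_mid in the frame of small_ring_seat between 0.027 and 0.034 m and horizontal distance between carton_mid and oblong_seat below 0.014 m and z of carton_mid in the frame of oblong_seat between 0.019 and 0.026 m); the robot touches nothing.
It fails at once if the tally counter is moved by more than 25 mm (distance of counter_mid from where it was at the start of the episode above 0.025 m).
It fails at once if the small black case is moved by more than 25 mm (distance of slide_case_mid from where it was at the start of the episode above 0.025 m).
It fails at once if the beaker is moved by more than 25 mm (distance of glass_mid from where it was at the start of the episode above 0.025 m).
It also fails if it takes over 128 s, if anything falls off the work surface, if the arm or the gripper's body presses on something with over 40 N, if the wrist force passes 120 N, or if a joint passes its speed limit or range.

## Working session

There is one attempt and no reset: what is moved stays moved. The work goes in short steps, Python scripts to look and compute and a tool call to move; the robot and the scene stay as the last step left them, time stands still between calls to the robot, and variables do not carry over. Pictures are saved under pics/ and viewed, and the job is handed in when it is done.

Besides the shell and the picture viewer there is one more tool, called after "Request:" as a command line: name --pt "numbers of a row" for each row, then --argument value for the rest. carry_out: Moves the arm, as the interface text tells. Its arguments: {"type":"object","properties":{"increments":{"type":"array","items":{"type":"array","items":{"type":"number"}}}},"required":["increments"]}

```bash
mkdir -p pics; ls; python3 - <<'E'
from cell import sense,capture,get_calibration
import cv2,numpy as np
for n in ("scene","top"):
    im=capture(n); cv2.imwrite(f"pics/{n}0.png",im[:,:,::-1])
    c=get_calibration(n); print(n,c['fovy'],c['cx'],c['cy'],{k:v for k,v in c.items() if k not in('fovy','cx','cy','extrinsics')}); print(np.round(c['extrinsics'],4))
s=sense(); print({k:np.round(v,3) for k,v in s.items()})
E
```

```text
pics
scene 52.793880565997156 281.69921247537616 210.93645351351157 {}
[[-0.8205 -0.4286  0.3782  0.1244]
 [-0.5716  0.6216 -0.5356  0.5664]
 [-0.0055 -0.6557 -0.755   0.8909]
 [ 0.      0.      0.      1.    ]]
top 54.551473574886316 280.82619660455975 207.60685903646893 {}
[[-3.400e-03 -9.898e-01  1.425e-01  3.634e-01]
 [-1.000e+00  2.700e-03 -4.900e-03 -2.000e-04]
 [ 4.500e-03 -1.425e-01 -9.898e-01  1.323e+00]
 [ 0.000e+00  0.000e+00  0.000e+00  1.000e+00]]
{'clock': np.float64(0.1), 'joints': array([-1.194,  0.239, -0.014,  1.319, -0.   ,  1.571]), 'dq': array([-0.001, -0.001,  0.002,  0.001, -0.002, -0.   ]), 'tau': array([-3.0000e-03, -5.3972e+01,  3.4700e+01,  1.3000e-02, -0.0000e+00,
        0.0000e+00]), 'tcp_pos': array([ 0.193, -0.488,  0.242]), 'tcp_rot': array([-3.085, -0.588,  0.   ]), 'contact_force': array([0.529, 0.721, 0.513]), 'ft_torque': array([-0.061, -0.01 , -0.012]), 'opening': np.float64(1.001)}
```

View pics/scene0.png

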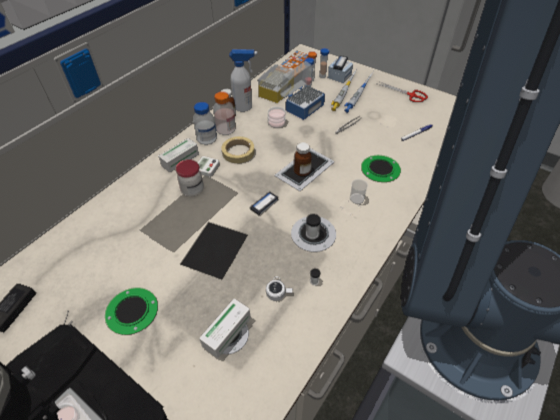

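View pics/top0.png

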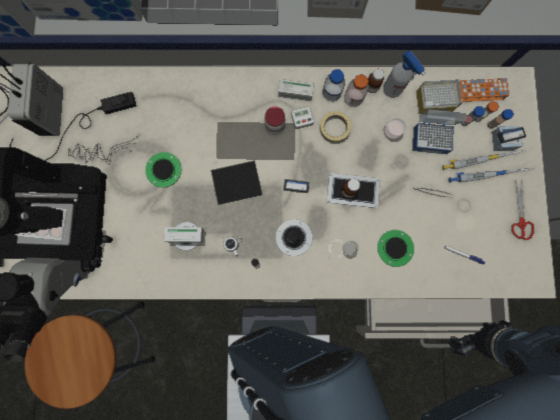

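```bash
cat > h.py <<'E'
import numpy as np,cv2
from cell import sense,capture,get_calibration,manip
from scipy.spatial.transform import Rotation as R
def K(c):
    f=210/np.tan(np.radians(c['fovy']/2)); return f
def px2w(n,u,v,z):
    c=get_calibration(n);f=K(c);E=c['extrinsics']
    d=E[:3,:3]@np.array([(u-c['cx'])/f,(v-c['cy'])/f,1]);o=E[:3,3]
    return o+d*(z-o[2])/d[2]
def w2px(n,P):
    c=get_calibration(n);f=K(c);E=np.array(c['extrinsics'])
    q=(np.atleast_2d(P)-E[:3,3])@E[:3,:3]
    return np.c_[q[:,0]/q[:,2]*f+c['cx'],q[:,1]/q[:,2]*f+c['cy']]
def crop(im,u,v,w,h,s,name):
    c=im[v-h//2:v+h//2,u-w//2:u+w//2,::-1]
    cv2.imwrite(name,cv2.resize(c,None,fx=s,fy=s,interpolation=cv2.INTER_CUBIC))
def mosaic(im,cs,w,s,name):
    t=[cv2.resize(im[v-w//2:v+w//2,u-w//2:u+w//2,::-1],None,fx=s,fy=s,interpolation=cv2.INTER_CUBIC) for u,v in cs]
    cv2.imwrite(name,np.hstack(t))
E
python3 - <<'E'
from h import *
im=cv2.imread("pics/top0.png")[:,:,::-1]
a=lambda cs:np.hstack([cv2.resize(im[v-32:v+32,u-32:u+32,::-1],None,fx=4,fy=4,interpolation=cv2.INTER_CUBIC) for u,v in cs])
cv2.imwrite("pics/m0.png",np.vstack([a([(353,190),(294,237),(183,235)]),a([(237,182),(240,250),(345,247)])]))
im=cv2.imread("pics/scene0.png")[:,:,::-1]
cv2.imwrite("pics/m1.png",np.vstack([a([(304,165),(314,232),(227,330)]),a([(214,249),(290,285),(265,203)])]))
for n,u,v in [("top",352,190),("top",294,238),("top",183,240),("top",237,183)]: print(px2w(n,u,v,0.004))
E
```

```text
[ 0.61124019 -0.24146998  0.004     ]
[ 0.45373731 -0.04907122  0.004     ]
[0.44837583 0.3097199  0.004     ]
[0.63567541 0.1375522  0.004     ]
```

View pics/m0.png

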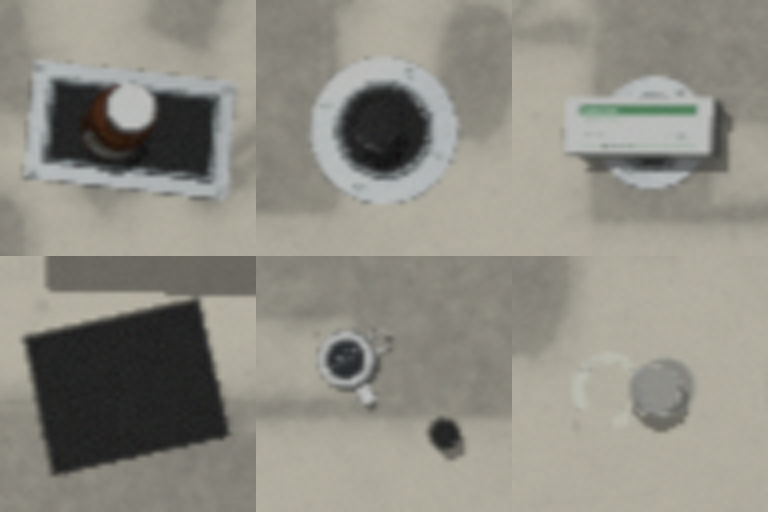

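View pics/m1.png

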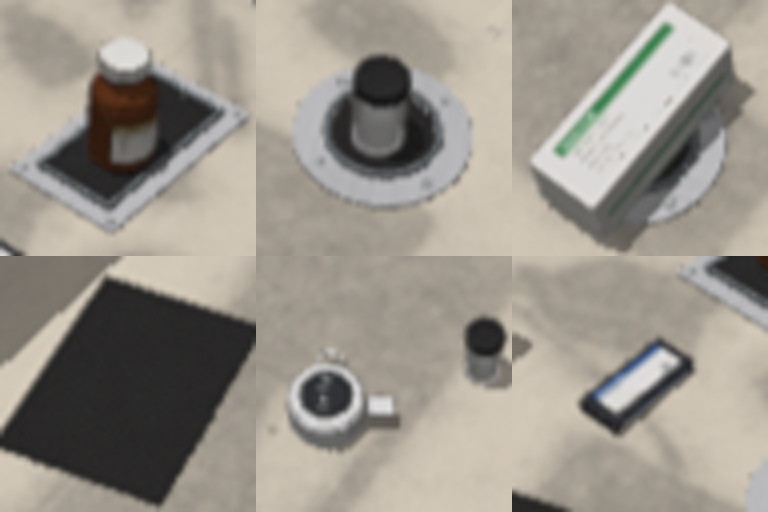

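```bash
cat >> h.py <<'E'
def rect(im,n,x0,y0,half,z,mm=0.5):
    # rectified: image right = -y, up = +x
    k=np.arange(-half,half,mm)/1000
    X,Y=np.meshgrid(k,k); P=np.c_[(x0-Y).ravel(),(y0-X).ravel(),np.full(X.size,z)]
    q=w2px(n,P).astype(np.float32)
    return cv2.remap(np.ascontiguousarray(im),q[:,0].reshape(X.shape),q[:,1].reshape(X.shape),cv2.INTER_LINEAR)
E
python3 - <<'E'
from h import *
out=[]
for n in ("top","scene"):
    im=cv2.imread(f"pics/{n}0.png")
    row=[]
    for (x,y) in [(0.611,-0.241),(0.456,-0.049),(0.448,0.31),(0.6357,0.1376)]:
        r=rect(im,n,x,y,100,0.004,1.0)
        for t in range(0,200,50): cv2.line(r,(t,0),(t,4),(0,0,255));cv2.line(r,(0,t),(4,t),(0,0,255))
        row.append(r)
    out.append(np.hstack(row))
cv2.imwrite("pics/r0.png",np.vstack(out))
E
```

```text
(no output)
```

View pics/r0.png

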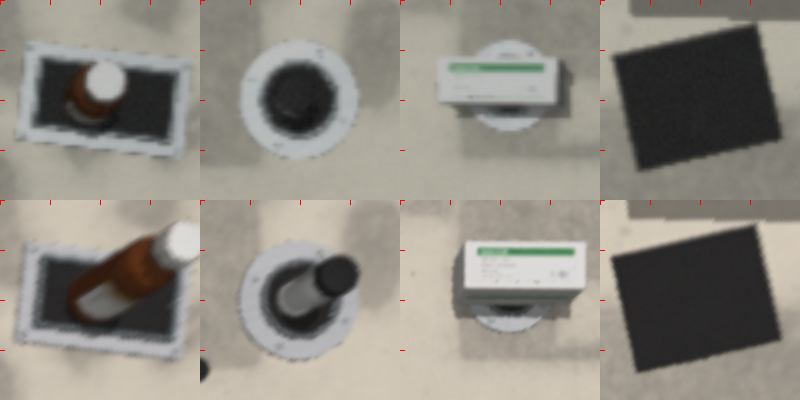

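```bash
cat >> h.py <<'E'
def cyl(x,y,r,z0,z1):
    t=np.linspace(0,2*np.pi,60);c=np.c_[x+r*np.cos(t),y+r*np.sin(t)]
    return [np.c_[c,np.full(60,z)] for z in (z0,z1)]
def box(x,y,a,wx,wy,z0,z1):
    a=np.radians(a);q=np.array([[-1,-1],[1,-1],[1,1],[-1,1],[-1,-1]])*[wx/2,wy/2]
    M=np.array([[np.cos(a),-np.sin(a)],[np.sin(a),np.cos(a)]]);q=q@M.T+[x,y]
    return [np.c_[q,np.full(5,z)] for z in ([z0,z1] if z1!=z0 else [z0])]
def overlay(im,n,lines,u,v,w,s):
    o=cv2.resize(im[v-w//2:v+w//2,u-w//2:u+w//2],None,fx=s,fy=s,interpolation=cv2.INTER_CUBIC)
    for L,col in lines:
        for l in L:
            q=w2px(n,l); q=(q-[u-w//2,v-w//2]+0.5)*s
            cv2.polylines(o,[np.round(q*8).astype(np.int32)],False,col,1,cv2.LINE_AA,3)
    return o
E
cat > ov.py <<'E'
from h import *
import sys
# a degrees
P=dict(obl=(0.612,-0.2447,-5.9),lar=(0.457,-0.048),sma=(0.4495,0.3095),bot=(0.6105,-0.230),can=(0.455,-0.047),car=(0.4515,0.3125,90.5),
 mat=(0.6385,0.1375,0),cnt=(0.44,0.165),bea=(0.42,-0.22),sl=(0.62,-0.055,90))
def lines(P):
    G=(0,255,0);Rr=(0,0,255);B=(255,0,0)
    L=[]
    x,y,a=P['obl'];L+=[(box(x,y,a,.1,.168,.004,.004),G),(box(x,y,a,.064,.133,.009,.009),G)]
    x,y=P['lar'];L+=[(cyl(x,y,.06,.004,.004),G),(cyl(x,y,.036,.009,.009),G)]
    x,y=P['sma'];L+=[(cyl(x,y,.046,.004,.004),G),(cyl(x,y,.027,.009,.009),G)]
    x,y=P['bot'];L+=[(cyl(x,y,.026,.004,.069),Rr)]
    x,y=P['can'];L+=[(cyl(x,y,.019,.004,.066),Rr)]
    x,y,a=P['car'];L+=[(box(x,y,a,.046,.115,.009,.055),Rr)]
    x,y,a=P['mat'];L+=[(box(x,y,a,.12,.15,.003,.003),G)]
    x,y=P['cnt'];L+=[(cyl(x,y,.0315,.0,.026),B)]
    x,y=P['bea'];L+=[(cyl(x,y,.023,.0,.059),B)]
    x,y,a=P['sl'];L+=[(box(x,y,a,.037,.082,0,.014),B)]
    return L
if __name__=="__main__":
    L=lines(P);rows=[]
    for n in ("top","scene"):
        im=cv2.imread(f"pics/{n}0.png")
        rows.append([overlay(im,n,L,*np.round(w2px(n,[*P[k][:2],.03])[0]).astype(int),64,4) for k in ('obl','lar','car','mat','cnt','bea','sl')])
    cv2.imwrite(sys.argv[1]+"a.png",np.vstack([np.hstack(r[:3]) for r in rows]))
    cv2.imwrite(sys.argv[1]+"b.png",cv2.resize(np.vstack([np.hstack(r[3:]) for r in rows]),None,fx=.78,fy=.78))
E
python3 ov.py pics/o1
```

```text
(no output)
```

View pics/o1a.png

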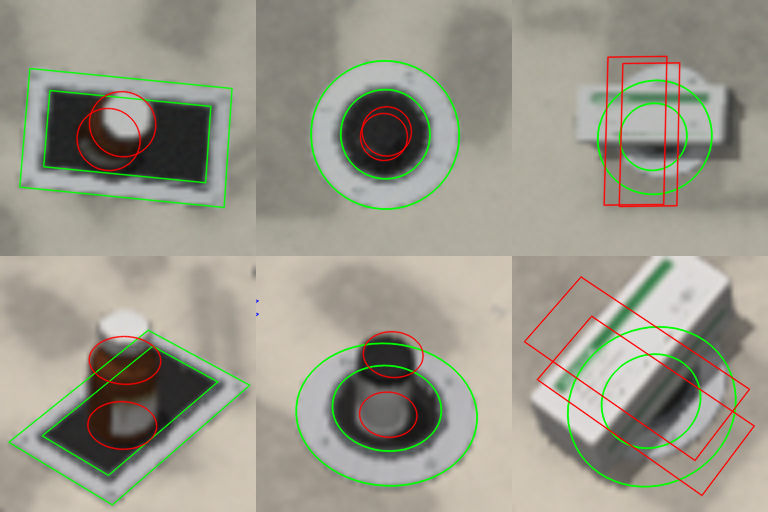

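View pics/o1b.png

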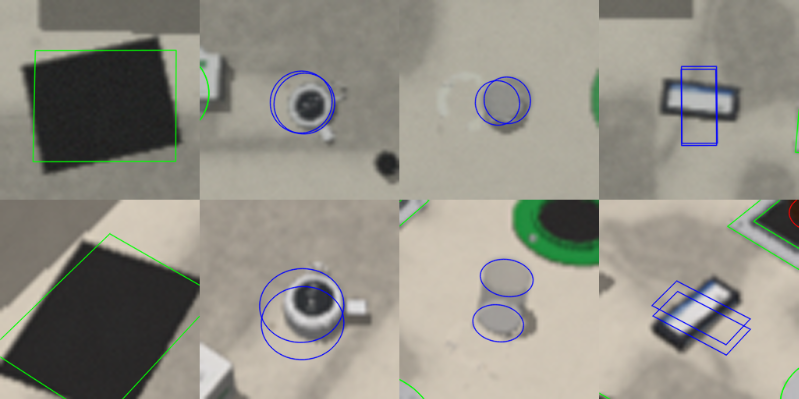

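```bash
python3 - <<'E'
import re
s=open('ov.py').read()
s=s.replace("sma=(0.4495,0.3095)","sma=(0.461,0.304)").replace("car=(0.4515,0.3125,90.5)","car=(0.4620,0.308,-1)").replace("mat=(0.6385,0.1375,0)","mat=(0.636,0.1385,12)").replace("cnt=(0.44,0.165)","cnt=(0.441,0.157)").replace("sl=(0.62,-0.055,90)","sl=(0.62,-0.055,-6)").replace("bot=(0.6105,-0.230)","bot=(0.613,-0.2305)").replace("can=(0.455,-0.047)","can=(0.457,-0.048)")
open('ov.py','w').write(s)
E
python3 ov.py pics/o2
```

```text
(no output)
```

View pics/o2a.png

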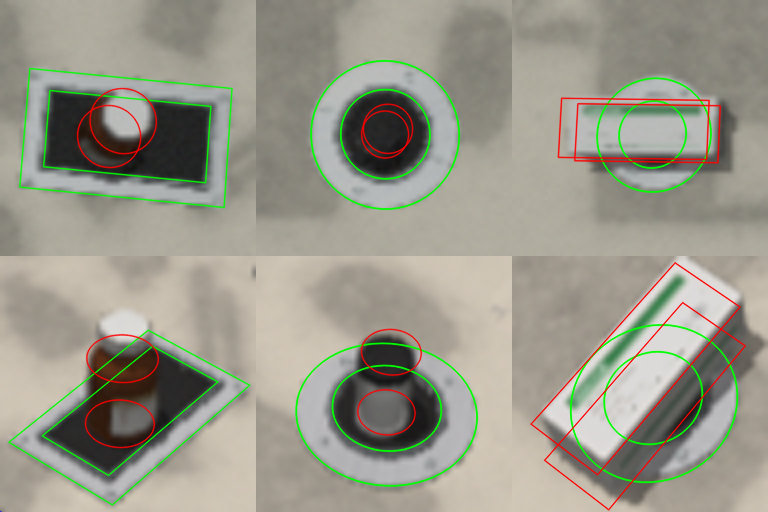

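View pics/o2b.png

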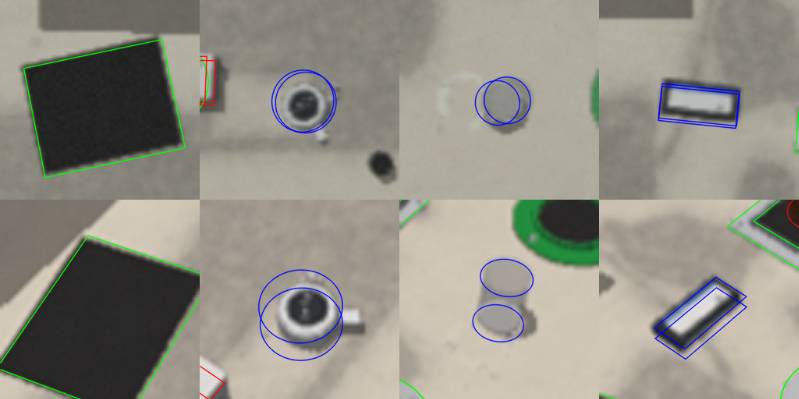

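```bash
cat > g.py <<'E'
import sys
from h import *
def goal(x,y,z,head=0.):
    s=sense();M=R.from_rotvec(s['tcp_rot']);h=np.radians(head)
    # tool y at heading `head` from world +x, tool x = head+90, z down
    T=R.from_matrix(np.array([[-np.sin(h),np.cos(h),0],[np.cos(h),np.sin(h),0],[0,0,-1]]).T)
    T=R.from_matrix(np.array([[-np.sin(h),np.cos(h),0],[np.cos(h),np.sin(h),0],[0,0,-1]]).T.T.T) if 0 else T
    t=(M.inv().apply(np.array([x,y,z])-s['tcp_pos']))*100
    r=np.degrees((M.inv()*T).as_rotvec())
    print("clock %.2f open %.3f tcp"%(s['clock'],s['opening']),np.round(s['tcp_pos'],4),"F",np.round(s['contact_force'],1),"q",np.round(s['joints'],2))
    print("shift cm",np.round(t,2),"turn deg",np.round(r,2),"|d|",round(float(np.linalg.norm(t)),1))
goal(*map(float,sys.argv[1:]))
E
python3 g.py 0.457 -0.048 0.2; python3 g.py 0.457 -0.048 0.15
```

```text
clock 0.10 open 1.001 tcp [ 0.193  -0.4878  0.2418] F [0.5 0.7 0.5] q [-1.19  0.24 -0.01  1.32 -0.    1.57]
shift cm [ 40.73 -31.18   4.21] turn deg [-6.000e-02 -4.000e-02 -6.841e+01] |d| 51.5
clock 0.10 open 1.001 tcp [ 0.193  -0.4878  0.2418] F [0.5 0.7 0.5] q [-1.19  0.24 -0.01  1.32 -0.    1.57]
shift cm [ 40.73 -31.17   9.21] turn deg [-6.000e-02 -4.000e-02 -6.841e+01] |d| 52.1
```

Candidates (top picture):
- **Bottle:** (352,187) in the oblong tray, or the one at the back, (376,80). I take the first.
- **Canister:** (294,237) in the aluminium tray, or the small one at (255,263). I take the larger one, in the tray.
- **Carton:** (183,235) across the small tray, or the one at the back, (296,90). I take the first.
- **Large tray:** aluminium, (294,237). The green ones at (163,170) and (396,248) are excluded.
- **Mat:** plain black, (237,182). The grey sheet at (256,140) is not it.

The close crops confirm these choices. Order: canister to mat, bottle to large tray, carton to oblong tray, canister to small tray.

Request:
carry_out --pt "1 4.5 -3.5 0.5 0 0 -8" --pt "1 9.1 -7 1 0 0 -16" --pt "1 13.7 -10.5 1.5 0 0 -24" --pt "1 18.3 -14 2 0 0 -32" --pt "1 22.9 -17.5 2.5 0 0 -40" --pt "1 27.5 -21 3 0 0 -49" --pt "1 32 -24.5 3.5 0 0 -58" --pt "1 36.5 -28 4 0 0 -66"

```text
clock: 1.1
tcp_pos: [0.43, -0.0913, 0.2019]
tcp_rot: [-2.262, -2.179, -0.001]
contact_force: [1.2, 0.1, -0.2]
opening: 1.0
```

```bash
python3 g.py 0.457 -0.048 0.12;python3 g.py 0.457 -0.048 0.031
```

```text
clock 1.10 open 1.000 tcp [ 0.43   -0.0913  0.2019] F [ 1.2  0.1 -0.2] q [-0.21  0.11 -0.28  1.18  0.    1.4 ]
shift cm [4.42 2.54 8.2 ] turn deg [-0.02 -0.06 -2.13] |d| 9.7
clock 1.10 open 1.000 tcp [ 0.43   -0.0913  0.2019] F [ 1.2  0.1 -0.2] q [-0.21  0.11 -0.28  1.18  0.    1.4 ]
shift cm [ 4.41  2.54 17.1 ] turn deg [-0.02 -0.06 -2.13] |d| 17.8
```

Request:
carry_out --pt "1 2 1.2 1 0 0 -2" --pt "1 4.4 2.5 3 0 0 -2" --pt "1 4.4 2.5 5 0 0 -2" --pt "1 4.4 2.5 8 0 0 -2" --pt "1 4.4 2.5 11 0 0 -2" --pt "1 4.4 2.5 14 0 0 -2" --pt "1 4.4 2.5 16 0 0 -2" --pt "1 4.4 2.5 17.1 0 0 -2"

```text
clock: 2.1
tcp_pos: [0.4558, -0.048, 0.0298]
tcp_rot: [-2.222, -2.217, 0.001]
contact_force: [-0.4, 0.1, -0.4]
opening: 1.007
```

Request:
carry_out --pt "0.2 0 0 0 0 0 0" --pt "0.2 0 0 0 0 0 0" --pt "0.2 0 0 0 0 0 0" --pt "0.2 0 0 0 0 0 0" --pt "0.2 0 0 0 0 0 0" --pt "0.2 0 0 0 0 0 0" --pt "0.2 0 0 0 0 0 0" --pt "0.2 0 0 0 0 0 0"

```text
clock: 3.1
tcp_pos: [0.4564, -0.0481, 0.0308]
tcp_rot: [-2.223, -2.218, -0.001]
contact_force: [-0.6, -0.7, 6.1]
opening: 0.431
```

```bash
python3 g.py 0.457 -0.048 0.13;python3 g.py 0.636 0.1385 0.13; python3 - <<'E'
from h import *
im=capture("scene"); crop(im,320,220,160,120,5,"pics/c1.png")
E
```

```text
clock 3.10 open 0.431 tcp [ 0.4564 -0.0481  0.0308] F [-0.6 -0.7  6.1] q [-0.11  0.31 -0.52  0.74  0.    1.47]
shift cm [ 0.02  0.06 -9.93] turn deg [-0.03 -0.06 -0.13] |d| 9.9
clock 3.10 open 0.431 tcp [ 0.4564 -0.0481  0.0308] F [-0.6 -0.7  6.1] q [-0.11  0.31 -0.52  0.74  0.    1.47]
shift cm [18.71 17.91 -9.91] turn deg [-0.03 -0.06 -0.13] |d| 27.7
```

View pics/c1.png

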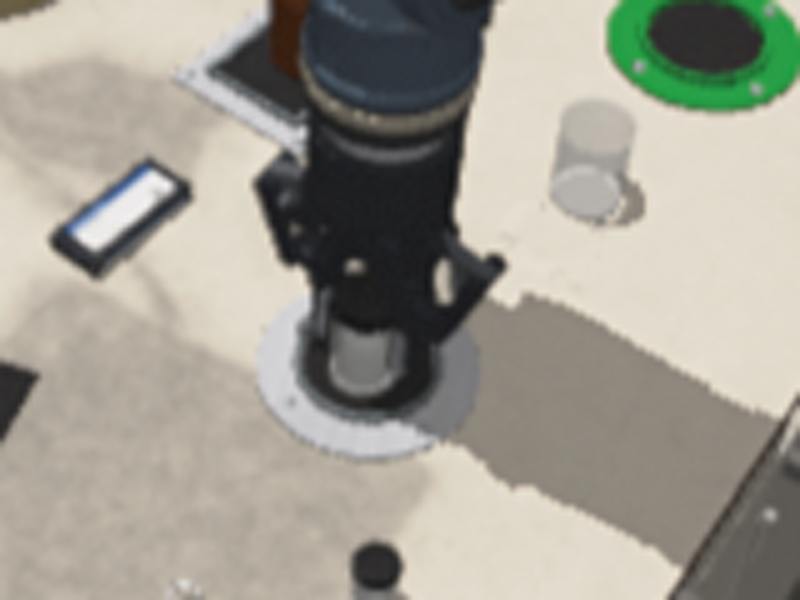

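The canister is in the jaws (opening 0.43, about 37 mm). Next I lift it and carry it to the mat.

Request:
carry_out --pt "0.2 0 0 -2 0 0 0" --pt "0.2 0 0 -5 0 0 0" --pt "0.2 2 2 -8 0 0 0" --pt "0.2 6 5.7 -8 0 0 0" --pt "0.2 10 9.6 -8 0 0 0" --pt "0.2 14 13.4 -8 0 0 0" --pt "0.2 18 17.2 -8 0 0 0" --pt "0.2 18.7 17.9 -8 0 0 0"

```text
clock: 4.15
tcp_pos: [0.6377, 0.141, 0.1105]
tcp_rot: [-2.221, -2.221, -0.003]
contact_force: [-0.2, -0.1, -0.7]
opening: 0.429
```

```bash
python3 g.py 0.636 0.1385 0.0305; 
```

```text
clock 4.15 open 0.429 tcp [0.6377 0.141  0.1105] F [-0.2 -0.1 -0.7] q [0.22 0.52 0.08 1.13 0.   1.79]
shift cm [-0.27 -0.18  8.  ] turn deg [ 0.04 -0.09  0.02] |d| 8.0
```

Request:
carry_out --pt "0.2 -0.2 -0.2 1.5 0 0 0" --pt "0.2 -0.2 -0.2 3.5 0 0 0" --pt "0.2 -0.2 -0.2 5.5 0 0 0" --pt "0.2 -0.2 -0.2 7 0 0 0" --pt "0.2 -0.2 -0.2 7.6 0 0 0" --pt "0.2 -0.2 -0.2 7.9 0 0 0" --pt "0.2 -0.2 -0.2 8 0 0 0" --pt "0.2 -0.2 -0.2 8 0 0 0"

```text
clock: 5.15
tcp_pos: [0.6361, 0.1393, 0.031]
tcp_rot: [-2.221, -2.222, -0.004]
contact_force: [-1.0, 0.5, -1.6]
opening: 0.429
```

```bash
python3 g.py 0.636 0.1385 0.0305; 
```

```text
clock 5.15 open 0.429 tcp [0.6361 0.1393 0.031 ] F [-1.   0.5 -1.6] q [ 0.21  0.58 -0.04  0.95  0.    1.79]
shift cm [-0.08 -0.01  0.05] turn deg [ 0.08 -0.11  0.02] |d| 0.1
```

Request:
carry_out --pt "0.2 0 0 0.15 0 0 0" --pt "0.2 0 0 0.15 0 0 0" --pt "1 0 0 0.15 0 0 0" --pt "1 0 0 0.15 0 0 0" --pt "1 0 0 0.15 0 0 0" --pt "1 0 0 0 0 0 0" --pt "1 0 0 -3 0 0 0" --pt "1 0 0 -7 0 0 0"

```text
clock: 6.15
tcp_pos: [0.6352, 0.139, 0.1008]
tcp_rot: [-2.22, -2.221, -0.0]
contact_force: [0.5, -0.4, 0.1]
opening: 1.004
```

```bash
python3 g.py 0.612 -0.232 0.16; 
```

```text
clock 6.15 open 1.004 tcp [0.6352 0.139  0.1008] F [ 0.5 -0.4  0.1] q [0.21 0.52 0.06 1.1  0.   1.79]
shift cm [-37.09  -2.34  -5.97] turn deg [-0.06 -0.08  0.02] |d| 37.6
```

Request:
carry_out --pt "1 0 0 -4 0 0 0" --pt "1 -6 -0.4 -6 0 0 0" --pt "1 -12 -0.8 -6 0 0 0" --pt "1 -18 -1.2 -6 0 0 0" --pt "1 -24 -1.6 -6 0 0 0" --pt "1 -30 -2 -6 0 0 0" --pt "1 -35.5 -2.3 -6 0 0 0" --pt "1 -37 -2.3 -6 0 0 0"

```text
clock: 7.15
tcp_pos: [0.6118, -0.2344, 0.1603]
tcp_rot: [-2.224, -2.217, -0.0]
contact_force: [0.4, 0.3, -0.1]
opening: 1.0
```

```bash
python3 g.py 0.612 -0.232 0.046;  python3 - <<'E'
from h import *
ims=[capture("top"),capture("scene")]
L=[(cyl(.636,.139,.019,.003,.065),(0,0,255)),(cyl(.612,-.232,.026,.004,.069),(0,0,255))]
o=[overlay(np.ascontiguousarray(im[:,:,::-1]),n,L,*np.round(w2px(n,p)[0]).astype(int),64,6) for im,n in zip(ims,("top","scene")) for p in [(.636,.139,.03)]]
cv2.imwrite("pics/c2.png",np.hstack(o))
crop(ims[1],300,170,160,120,5,"pics/c3.png")
E
```

```text
clock 7.15 open 1.000 tcp [ 0.6118 -0.2344  0.1603] F [ 0.4  0.3 -0.1] q [-0.37  0.5   0.17  1.24  0.    1.21]
shift cm [ 0.23  0.03 11.43] turn deg [-0.05 -0.05 -0.19] |d| 11.4
```

View pics/c2.png

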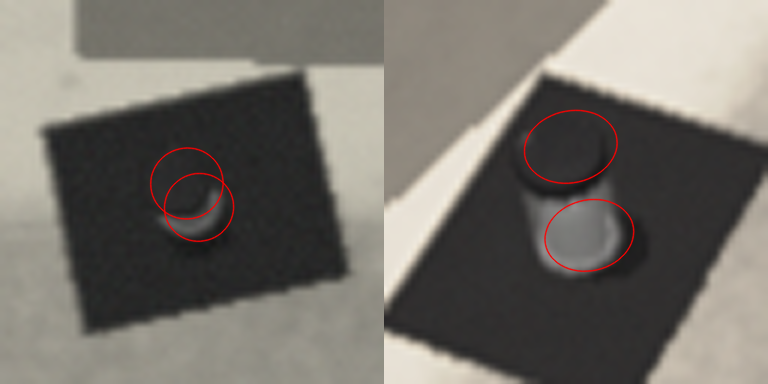

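View pics/c3.png

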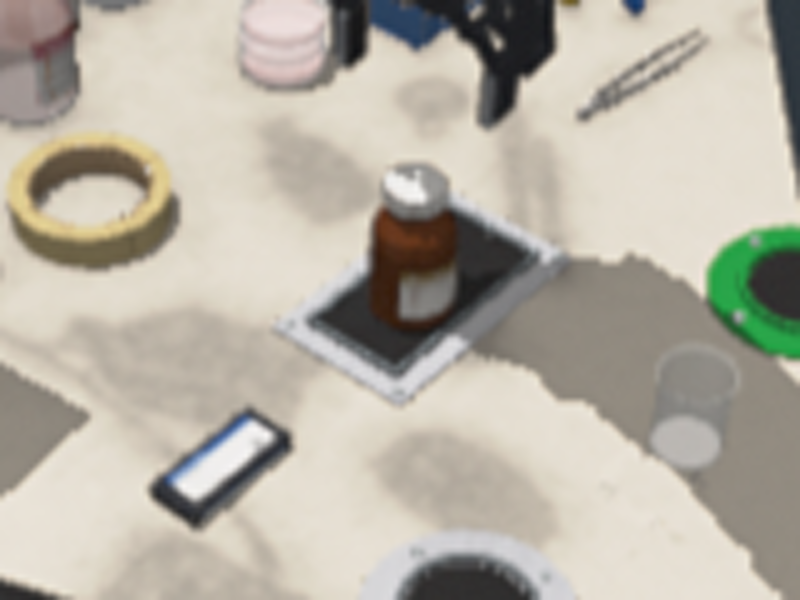

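Canister stands upright on the mat (top view about (237,178)). Next is the bottle, upright in the oblong tray.

Request:
carry_out --pt "1 0.2 0 2 0 0 0" --pt "1 0.2 0 4.5 0 0 0" --pt "1 0.2 0 7 0 0 0" --pt "1 0.2 0 9 0 0 0" --pt "1 0.2 0 10.5 0 0 0" --pt "1 0.2 0 11.2 0 0 0" --pt "1 0.2 0 11.4 0 0 0" --pt "1 0.2 0 11.4 0 0 0"

```text
clock: 8.25
tcp_pos: [0.6124, -0.2304, 0.0467]
tcp_rot: [-2.223, -2.219, -0.001]
contact_force: [0.1, -0.2, 0.3]
opening: 1.001
```

Request:
carry_out --pt "0.3 0 0 0 0 0 0" --pt "0.3 0 0 0 0 0 0" --pt "0.3 0 0 0 0 0 0" --pt "0.3 0 0 0 0 0 0" --pt "0.3 0 0 0 0 0 0" --pt "0.3 0 0 0 0 0 0" --pt "0.3 0 0 0 0 0 0" --pt "0.3 0 0 0 0 0 0"

```text
clock: 9.25
tcp_pos: [0.6126, -0.2307, 0.0476]
tcp_rot: [2.224, 2.219, 0.002]
contact_force: [-1.4, 0.3, 5.8]
opening: 0.587
```

```bash
python3 g.py 0.457 -0.048 0.13;  python3 - <<'E'
from h import *
ims=[capture("top"),capture("scene")]
crop(ims[1],310,165,160,120,5,"pics/c4.png")
E
```

```text
clock 9.25 open 0.587 tcp [ 0.6126 -0.2307  0.0476] F [-1.4  0.3  5.8] q [-0.36  0.57 -0.01  0.99  0.    1.21]
shift cm [ 18.24 -15.59  -8.24] turn deg [ 0.04 -0.04 -0.13] |d| 25.4
```

View pics/c4.png

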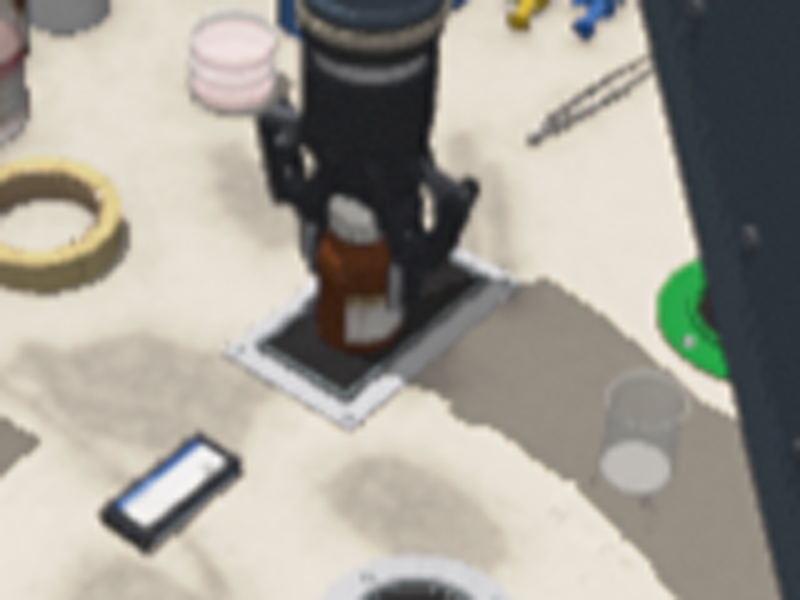

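Bottle is between the pads (opening 0.587, about 50 mm). Lift it, then carry it over.

Request:
carry_out --pt "0.3 0 0 -2 0 0 0" --pt "0.3 0 0 -4.5 0 0 0" --pt "0.3 2 -1.7 -6 0 0 0" --pt "0.3 6 -5.1 -6 0 0 0" --pt "0.3 10 -8.5 -6 0 0 0" --pt "0.3 14 -12 -6 0 0 0" --pt "0.3 17.5 -15 -6 0 0 0" --pt "0.3 18.2 -15.6 -6 0 0 0"

```text
clock: 10.35
tcp_pos: [0.4548, -0.0468, 0.1078]
tcp_rot: [-2.221, -2.22, -0.001]
contact_force: [1.1, 0.4, -2.3]
opening: 0.59
```

```bash
python3 g.py 0.457 -0.048 0.0475;  python3 - <<'E'
from h import *
ims=[capture("top"),capture("scene")]
s=sense();x,y,z=s['tcp_pos'];b=z-.0436
L=[(cyl(.457,-.048,.06,.004,.004),(0,255,0)),(cyl(x,y,.026,b,b+.065),(0,0,255))]
o=[overlay(np.ascontiguousarray(im[:,:,::-1]),n,L,*np.round(w2px(n,p)[0]).astype(int),90,4) for im,n in zip(ims,("top","scene")) for p in [(x,y,.06)]]
cv2.imwrite("pics/c5.png",np.hstack(o))
E
```

```text
clock 10.35 open 0.590 tcp [ 0.4548 -0.0468  0.1078] F [ 1.1  0.4 -2.3] q [-0.1   0.21 -0.41  0.94  0.    1.47]
shift cm [-0.13  0.22  6.03] turn deg [-0.02 -0.06 -0.02] |d| 6.0
```

View pics/c5.png

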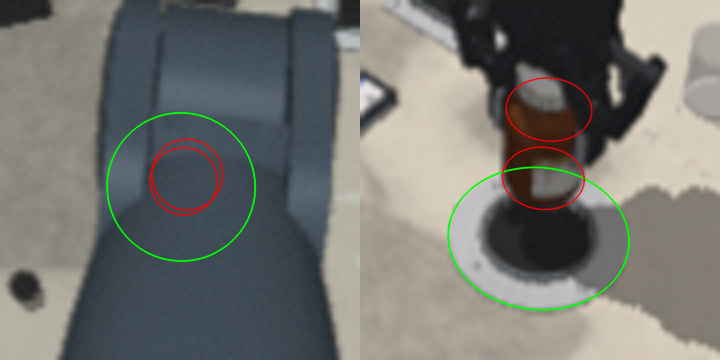

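Request:
carry_out --pt "0.3 -0.1 0.2 1 0 0 0" --pt "0.3 -0.1 0.2 2.5 0 0 0" --pt "0.3 -0.1 0.2 4 0 0 0" --pt "0.3 -0.1 0.2 5 0 0 0" --pt "0.3 -0.1 0.2 5.6 0 0 0" --pt "0.3 -0.1 0.2 5.9 0 0 0" --pt "0.3 -0.1 0.2 6 0 0 0" --pt "0.3 -0.1 0.2 6 0 0 0"

```text
clock: 11.45
tcp_pos: [0.4592, -0.0489, 0.0483]
tcp_rot: [2.222, 2.22, 0.003]
contact_force: [-0.6, -0.2, -1.7]
opening: 0.587
```

```bash
python3 g.py 0.457 -0.048 0.0472
```

```text
clock 11.45 open 0.587 tcp [ 0.4592 -0.0489  0.0483] F [-0.6 -0.2 -1.7] q [-0.11  0.29 -0.49  0.79  0.    1.47]
shift cm [ 0.09 -0.22  0.11] turn deg [ 0.12 -0.03 -0.05] |d| 0.3
```

Request:
carry_out --pt "0.3 0.1 -0.2 0 0 0 0" --pt "0.3 0.1 -0.2 0.15 0 0 0" --pt "0.3 0.1 -0.2 0.15 0 0 0" --pt "1 0.1 -0.2 0.15 0 0 0" --pt "1 0.1 -0.2 0.15 0 0 0" --pt "1 0.1 -0.2 0.1 0 0 0" --pt "1 0.1 -0.2 0 0 0 0" --pt "1 0.1 -0.2 -1 0 0 0"

```text
clock: 12.45
tcp_pos: [0.4567, -0.0478, 0.0582]
tcp_rot: [2.222, 2.22, 0.002]
contact_force: [-0.3, -0.4, -0.3]
opening: 0.997
```

```bash
python3 g.py 0.463 0.3035 0.15 0; 
```

```text
clock 12.45 open 0.997 tcp [ 0.4567 -0.0478  0.0582] F [-0.3 -0.4 -0.3] q [-0.1   0.27 -0.48  0.81  0.    1.47]
shift cm [35.14  0.61 -9.16] turn deg [ 0.04 -0.03 -0.06] |d| 36.3
```

Request:
carry_out --pt "1 0 0 -4 0 0 0" --pt "1 0 0 -9 0 0 0" --pt "1 5 0.1 -10 0 0 0" --pt "1 10 0.2 -10 0 0 0" --pt "1 16 0.3 -10 0 0 0" --pt "1 22 0.4 -10 0 0 0" --pt "1 28 0.5 -10 0 0 0" --pt "1 31 0.5 -10 0 0 0"

```text
clock: 13.45
tcp_pos: [0.4616, 0.2651, 0.159]
tcp_rot: [2.22, 2.223, 0.003]
contact_force: [-0.0, -0.6, 0.4]
opening: 1.003
```

```bash
python3 g.py 0.463 0.3035 0.15 0;  python3 - <<'E'
from h import *
ims=[capture("top"),capture("scene")]
L=[(cyl(.457,-.048,.036,.009,.009),(0,255,0)),(cyl(.457,-.048,.026,.004,.069),(0,0,255)),
(cyl(.461,.304,.046,.004,.004),(0,255,0)),(box(.463,.3035,-.5,.046,.115,.009,.055),(0,0,255))]
o=[[overlay(np.ascontiguousarray(im[:,:,::-1]),n,L,*np.round(w2px(n,p)[0]).astype(int),70,5) for im,n in zip(ims,("top","scene"))] for p in [(.457,-.048,.04),(.46,.305,.03)]]
cv2.imwrite("pics/c6.png",np.vstack([np.hstack(r) for r in o]))
E
```

```text
clock 13.45 open 1.003 tcp [0.4616 0.2651 0.159 ] F [-0.  -0.6  0.4] q [ 0.52  0.29 -0.16  1.12  0.    2.09]
shift cm [3.84 0.14 0.91] turn deg [ 0.08 -0.08  0.08] |d| 3.9
```

View pics/c6.png

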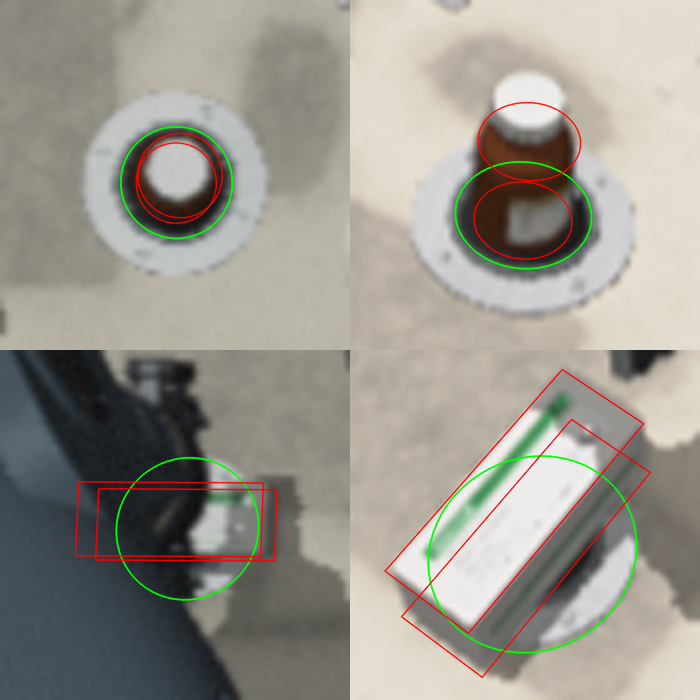

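Bottle stands centred in the large tray's pocket (scene crop about (525,215), inside the rim), and the carton outline matches its estimate. I go down on the carton.

Request:
carry_out --pt "1 2 0 1 0 0 0" --pt "1 3.8 0.1 2.5 0 0 0" --pt "1 3.8 0.1 5 0 0 0" --pt "1 3.8 0.1 8 0 0 0" --pt "1 3.8 0.1 10.5 0 0 0" --pt "1 3.8 0.1 12.2 0 0 0" --pt "1 3.8 0.1 12.8 0 0 0" --pt "1 3.8 0.1 12.8 0 0 0"

```text
clock: 14.55
tcp_pos: [0.4627, 0.3032, 0.0304]
tcp_rot: [-2.219, -2.224, -0.002]
contact_force: [-0.3, 0.3, -0.4]
opening: 0.999
```

Request:
carry_out --pt "0.3 0 0 0 0 0 0" --pt "0.3 0 0 0 0 0 0" --pt "0.3 0 0 0 0 0 0" --pt "0.3 0 0 0 0 0 0" --pt "0.3 0 0 0 0 0 0" --pt "0.3 0 0 0 0 0 0" --pt "0.3 0 0 0 0 0 0" --pt "0.3 0 0 0 0 0 0"

```text
clock: 15.55
tcp_pos: [0.4632, 0.3035, 0.0312]
tcp_rot: [-2.219, -2.224, -0.004]
contact_force: [-1.1, -0.9, 5.8]
opening: 0.518
```

```bash
python3 g.py 0.612 -0.2447 0.15 -5.5;  python3 - <<'E'
from h import *
im=capture("scene")
crop(im,240,325,160,120,5,"pics/c7.png")
E
```

```text
clock 15.55 open 0.518 tcp [0.4632 0.3035 0.0312] F [-1.1 -0.9  5.8] q [ 0.58  0.44 -0.3   0.83  0.    2.15]
shift cm [-54.83  14.78 -11.96] turn deg [ 0.1  -0.11  5.63] |d| 58.0
```

View pics/c7.png

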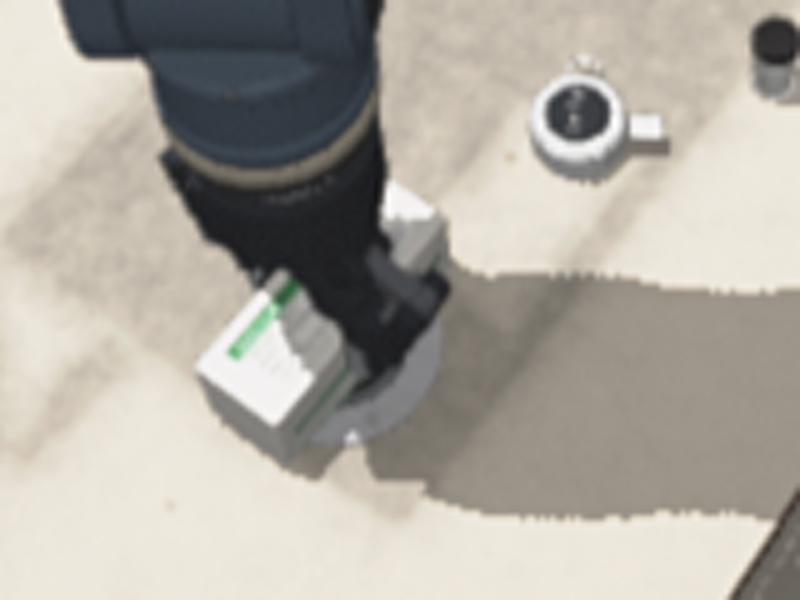

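Request:
carry_out --pt "0.3 0 0 -2 0 0 0" --pt "0.3 0 0 -6 0 0 0" --pt "0.3 0 0 -11 0 0 0" --pt "0.3 -3 0.8 -12 0 0 0" --pt "0.3 -8 2.2 -12 0 0 1" --pt "0.3 -13.5 3.6 -12 0 0 2" --pt "0.3 -19 5.1 -12 0 0 3" --pt "0.3 -24 6.5 -12 0 0 4"

```text
clock: 16.6
tcp_pos: [0.5287, 0.0615, 0.151]
tcp_rot: [2.296, 2.144, 0.004]
contact_force: [1.2, 0.3, -1.1]
opening: 0.516
```

```bash
python3 g.py 0.612 -0.2447 0.15 -5.5;  python3 - <<'E'
from h import *
ims=[capture("top"),capture("scene")]
L=[(cyl(.461,.304,.046,.004,.004),(0,255,0)),(cyl(.461,.304,.027,.009,.009),(0,255,0))]
o=[overlay(np.ascontiguousarray(im[:,:,::-1]),n,L,*np.round(w2px(n,p)[0]).astype(int),64,6) for im,n in zip(ims,("top","scene")) for p in [(.46,.305,.03)]]
cv2.imwrite("pics/c8.png",np.hstack(o))
E
```

```text
clock 16.60 open 0.516 tcp [0.5287 0.0615 0.151 ] F [ 1.2  0.3 -1.1] q [ 0.11  0.3  -0.17  1.1   0.    1.75]
shift cm [-29.98  10.4    0.06] turn deg [ 0.11 -0.12  1.59] |d| 31.7
```

View pics/c8.png

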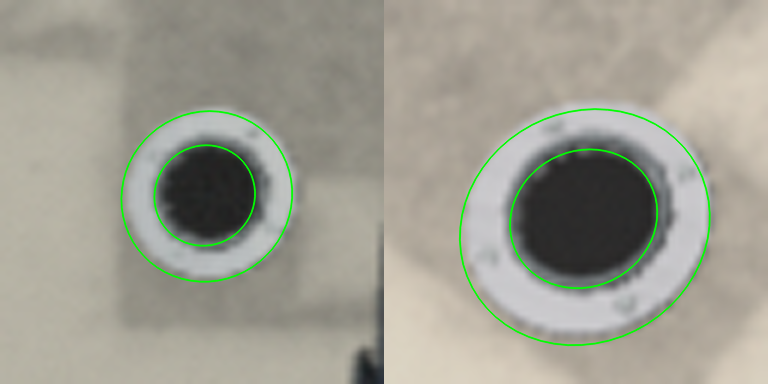

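Empty small tray is about 2 mm from my estimate, so its centre is now (0.463, 0.302). The carton goes on to the oblong tray.

Request:
carry_out --pt "0.3 -5 1.7 0 0 0 0.5" --pt "0.3 -10 3.5 0 0 0 1" --pt "0.3 -15 5.2 0 0 0 1.6" --pt "0.3 -20 7 0 0 0 1.6" --pt "0.3 -25 8.7 0 0 0 1.6" --pt "0.3 -29 10.1 0 0 0 1.6" --pt "0.3 -30 10.4 1 0 0 1.6" --pt "0.3 -30 10.4 3 0 0 1.6"

```text
clock: 17.7
tcp_pos: [0.6116, -0.2478, 0.1204]
tcp_rot: [2.33, 2.105, 0.004]
contact_force: [1.3, 0.9, -1.0]
opening: 0.516
```

```bash
python3 g.py 0.612 -0.2447 0.0265 -5.5;  python3 - <<'E'
from h import *
ims=[capture("top"),capture("scene")]
s=sense();x,y,z=s['tcp_pos'];b=z-.0222
L=[(box(.612,-.2447,-5.9,.1,.168,.004,.004),(0,255,0)),(box(.612,-.2447,-5.9,.064,.133,.009,.009),(0,255,0)),(box(x,y,-5.9,.046,.115,b,b+.046),(0,0,255))]
o=[overlay(np.ascontiguousarray(im[:,:,::-1]),n,L,*np.round(w2px(n,p)[0]).astype(int),80,5) for im,n in zip(ims,("top","scene")) for p in [(x,y,.06)]]
cv2.imwrite("pics/c9.png",np.hstack(o))
E
```

```text
clock 17.70 open 0.516 tcp [ 0.6116 -0.2478  0.1204] F [ 1.3  0.9 -1. ] q [-0.39  0.52  0.11  1.16  0.    1.29]
shift cm [ 0.3  -0.02  9.39] turn deg [ 0.16 -0.06 -0.32] |d| 9.4
```

View pics/c9.png

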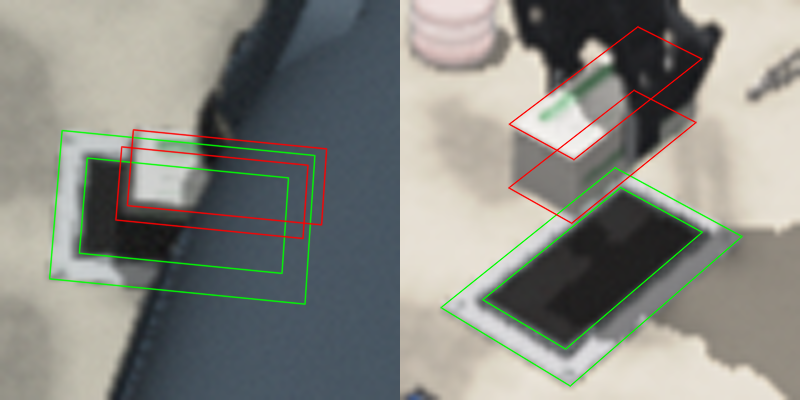

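Request:
carry_out --pt "0.3 0.3 0 1.5 0 0 0" --pt "0.3 0.3 0 3.5 0 0 0" --pt "0.3 0.3 0 5.5 0 0 0" --pt "0.3 0.3 0 7 0 0 0" --pt "0.3 0.3 0 8.2 0 0 0" --pt "0.3 0.3 0 8.8 0 0 0" --pt "0.3 0.3 0 9.1 0 0 0" --pt "0.3 0.3 0 9.3 0 0 0"

```text
clock: 18.8
tcp_pos: [0.6101, -0.2429, 0.0262]
tcp_rot: [-2.328, -2.105, -0.001]
contact_force: [-6.9, 2.3, 18.4]
opening: 0.521
```

```bash
python3 g.py 0.612 -0.2447 0.0258 -5.5; python3 - <<'E'
from h import *
im=capture("scene")
crop(im,310,165,160,120,5,"pics/c10.png")
E
```

```text
clock 18.80 open 0.521 tcp [ 0.6101 -0.2429  0.0262] F [-6.9  2.3 18.4] q [-0.38  0.59 -0.02  0.96  0.    1.29]
shift cm [-0.16  0.21  0.04] turn deg [-0.09 -0.14 -0.25] |d| 0.3
```

View pics/c10.png

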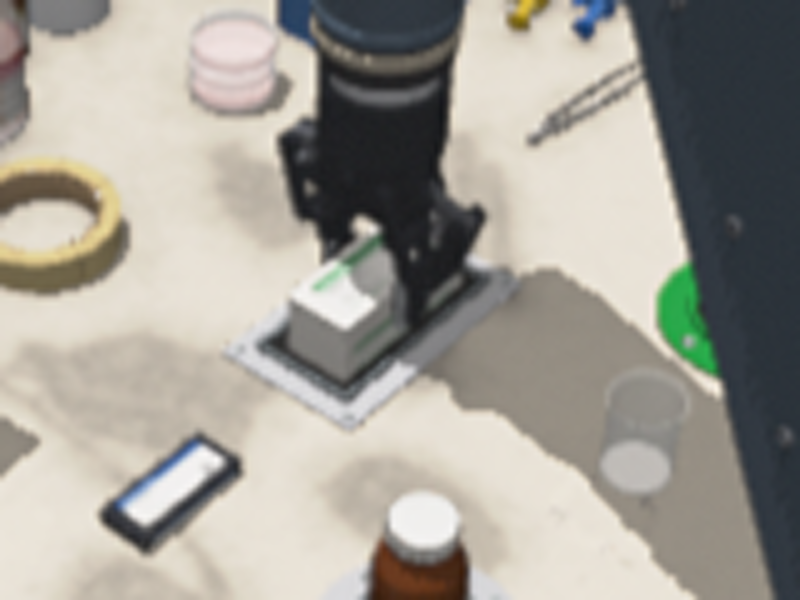

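Carton sits inside the rim of the pocket and has touched the floor (18 N at the height I expected). Release.

Request:
carry_out --pt "0.5 0 0 -0.05 0 0 0" --pt "1 0 0 -0.05 0 0 0" --pt "1 0 0 -0.05 0 0 0" --pt "1 0 0 -0.05 0 0 0" --pt "1 0 0 -0.5 0 0 0" --pt "1 0 0 -3 0 0 0" --pt "1 0 0 -7 0 0 0" --pt "1 0 0 -12 0 0 0"

```text
clock: 19.85
tcp_pos: [0.6097, -0.243, 0.147]
tcp_rot: [-2.327, -2.104, -0.0]
contact_force: [0.8, 0.3, 0.1]
opening: 0.999
```

```bash
python3 g.py 0.635 0.14 0.15 0
```

```text
clock 19.85 open 0.999 tcp [ 0.6097 -0.243   0.147 ] F [0.8 0.3 0.1] q [-0.38  0.51  0.15  1.22  0.    1.29]
shift cm [38.36 -1.32 -0.19] turn deg [-0.16 -0.17 -5.75] |d| 38.4
```

Request:
carry_out --pt "1 5 -0.2 0 0 0 -1" --pt "1 11 -0.4 0 0 0 -2" --pt "1 17 -0.6 0 0 0 -3" --pt "1 23 -0.8 0 0 0 -4" --pt "1 29 -1 0 0 0 -5" --pt "1 35 -1.2 0 0 0 -5.7" --pt "1 38 -1.3 0 0 0 -5.7" --pt "1 38.4 -1.3 0 0 0 -5.7"

```text
clock: 20.85
tcp_pos: [0.6351, 0.1427, 0.1482]
tcp_rot: [-2.216, -2.221, -0.001]
contact_force: [-0.3, -0.6, -0.1]
opening: 0.999
```

```bash
python3 g.py 0.635 0.14 0.03 0; python3 - <<'E'
from h import *
ims=[capture("top"),capture("scene")]
x,y=.6115,-.2447
L=[(box(x,y,-5.9,.064,.133,.009,.009),(0,255,0)),(box(x,y,-5.9,.046,.115,.004,.05),(0,0,255)),(cyl(.634,.141,.019,.003,.065),(0,0,255))]
o=[[overlay(np.ascontiguousarray(im[:,:,::-1]),n,L,*np.round(w2px(n,p)[0]).astype(int),64,5) for im,n in zip(ims,("top","scene"))] for p in [(x,y,.03),(.635,.14,.03)]]
cv2.imwrite("pics/c11.png",np.vstack([np.hstack(r) for r in o]))
E
```

```text
clock 20.85 open 0.999 tcp [0.6351 0.1427 0.1482] F [-0.3 -0.6 -0.1] q [0.22 0.5  0.14 1.21 0.   1.79]
shift cm [-0.31  0.02 11.82] turn deg [-0.15 -0.19  0.12] |d| 11.8
```

View pics/c11.png

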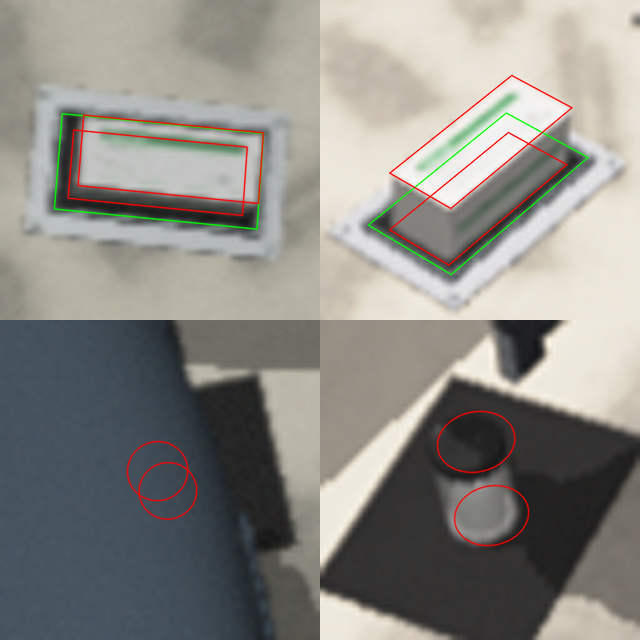

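Carton lies flat in the oblong pocket. Canister on the mat is at about (0.634, 0.143), below the gripper.

Request:
carry_out --pt "1 0 0 2.5 0 0 0" --pt "1 0 0 5 0 0 0" --pt "1 0 0 7.5 0 0 0" --pt "1 0 0 9.5 0 0 0" --pt "1 0 0 11 0 0 0" --pt "1 0 0 11.6 0 0 0" --pt "1 0 0 11.8 0 0 0" --pt "1 0 0 11.8 0 0 0"

```text
clock: 21.95
tcp_pos: [0.6352, 0.1409, 0.0307]
tcp_rot: [-2.219, -2.219, -0.001]
contact_force: [0.8, -0.0, -0.1]
opening: 1.002
```

Request:
carry_out --pt "0.2 0 0 0 0 0 0" --pt "0.2 0 0 0 0 0 0" --pt "0.2 0 0 0 0 0 0" --pt "0.2 0 0 0 0 0 0" --pt "0.2 0 0 0 0 0 0" --pt "0.2 0 0 0 0 0 0" --pt "0.2 0 0 0 0 0 0" --pt "0.2 0 0 -3 0 0 0"

```text
clock: 22.95
tcp_pos: [0.6334, 0.1404, 0.0586]
tcp_rot: [-2.217, -2.217, 0.005]
contact_force: [-0.2, 0.3, -1.1]
opening: 0.431
```

```bash
python3 g.py 0.463 0.302 0.13 0
```

```text
clock 22.95 open 0.431 tcp [0.6334 0.1404 0.0586] F [-0.2  0.3 -1.1] q [ 0.22  0.56 -0.    1.02  0.    1.79]
shift cm [ 16.17 -17.09  -6.99] turn deg [-0.39 -0.11 -0.  ] |d| 24.5
```

Request:
carry_out --pt "0.2 0 0 -3 0 0 0" --pt "0.2 2 -2.1 -6 0 0 0" --pt "0.2 5.5 -5.8 -6 0 0 0" --pt "0.2 9 -9.5 -6 0 0 0" --pt "0.2 12.5 -13.2 -6 0 0 0" --pt "0.2 15.5 -16.4 -6 0 0 0" --pt "0.2 16.2 -17.1 -6 -0.4 0 0" --pt "0.2 16.2 -17.1 -6 -0.4 0 0"

```text
clock: 23.95
tcp_pos: [0.4626, 0.3025, 0.1201]
tcp_rot: [-2.219, -2.222, -0.002]
contact_force: [0.4, 0.2, -1.4]
opening: 0.431
```

```bash
python3 g.py 0.463 0.302 0.0325 0; python3 - <<'E'
from h import *
ims=[capture("top"),capture("scene")]
s=sense();x,y,z=s['tcp_pos'];b=z-.0278
L=[(cyl(.463,.302,.046,.004,.004),(0,255,0)),(cyl(.463,.302,.027,.009,.009),(0,255,0)),(cyl(x,y,.019,b,b+.062),(0,0,255))]
o=[overlay(np.ascontiguousarray(im[:,:,::-1]),n,L,*np.round(w2px(n,p)[0]).astype(int),80,5) for im,n in zip(ims,("top","scene")) for p in [(x,y,.04)]]
cv2.imwrite("pics/c12.png",np.hstack(o))
E
```

```text
clock 23.95 open 0.431 tcp [0.4626 0.3025 0.1201] F [ 0.4  0.2 -1.4] q [ 0.58  0.35 -0.18  1.04  0.    2.15]
shift cm [-0.07  0.04  8.76] turn deg [ 0.02 -0.1   0.07] |d| 8.8
```

View pics/c12.png

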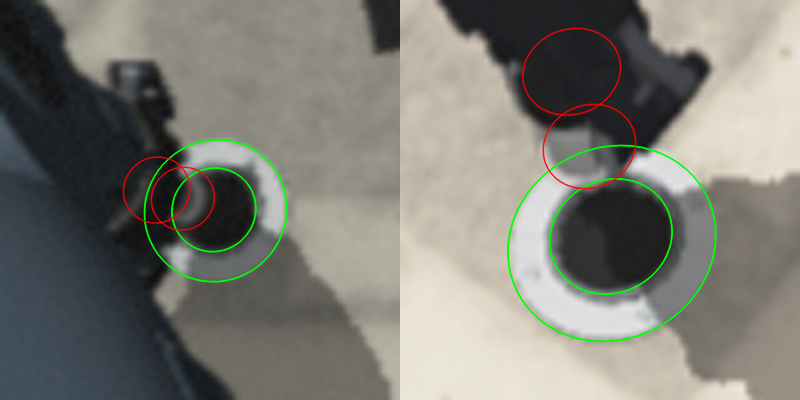

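Request:
carry_out --pt "0.2 0 0 2 0 0 0" --pt "0.2 0 0 4 0 0 0" --pt "0.2 0 0 6 0 0 0" --pt "0.2 0 0 7 0 0 0" --pt "0.2 0 0 7.5 0 0 0" --pt "0.2 0 0 7.6 0 0 0" --pt "0.2 0 0 7.6 0 0 0" --pt "0.2 0 0 7.6 0 0 0"

```text
clock: 25.05
tcp_pos: [0.4638, 0.3021, 0.0446]
tcp_rot: [-2.222, -2.22, -0.004]
contact_force: [-0.6, -1.3, -0.5]
opening: 0.432
```

```bash
python3 g.py 0.463 0.302 0.0315 0; python3 - <<'E'
from h import *
ims=[capture("top"),capture("scene")]
s=sense();x,y,z=s['tcp_pos'];b=z-.0278
L=[(cyl(x,y,.019,b,b+.062),(0,0,255))]
o=[overlay(np.ascontiguousarray(im[:,:,::-1]),n,L,*np.round(w2px(n,p)[0]).astype(int),80,5) for im,n in zip(ims,("top","scene")) for p in [(x,y,.01)]]
cv2.imwrite("pics/c13.png",np.hstack(o))
E
```

```text
clock 25.05 open 0.432 tcp [0.4638 0.3021 0.0446] F [-0.6 -1.3 -0.5] q [ 0.58  0.42 -0.28  0.86  0.    2.15]
shift cm [-0.02 -0.08  1.31] turn deg [ 0.07 -0.13 -0.03] |d| 1.3
```

View pics/c13.png

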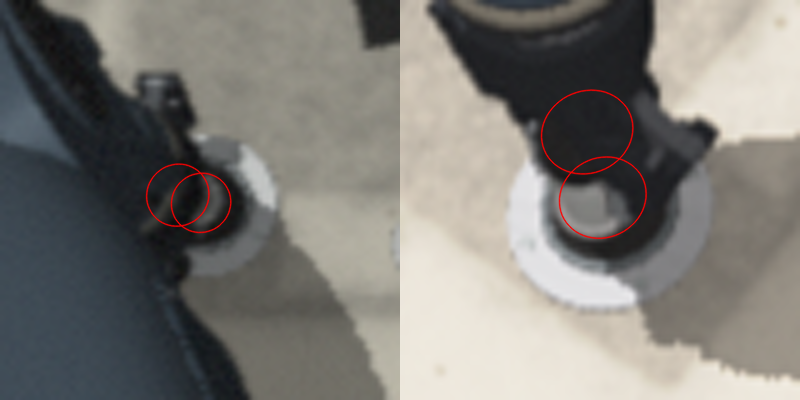

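Request:
carry_out --pt "0.2 -0.2 -0.1 0.3 0 0 0" --pt "0.2 -0.2 -0.1 0.6 0 0 0" --pt "0.2 -0.2 -0.1 0.9 0 0 0" --pt "0.2 -0.2 -0.1 1.1 0 0 0" --pt "0.2 -0.2 -0.1 1.2 0 0 0" --pt "0.2 -0.2 -0.1 1.25 0 0 0" --pt "0.2 -0.2 -0.1 1.3 0 0 0" --pt "0.2 -0.2 -0.1 1.3 0 0 0"

```text
clock: 26.15
tcp_pos: [0.4626, 0.3001, 0.0322]
tcp_rot: [-2.221, -2.22, -0.004]
contact_force: [-2.4, -2.0, 8.3]
opening: 0.435
```

```bash
python3 g.py 0.463 0.302 0.0315 0
```

```text
clock 26.15 open 0.435 tcp [0.4626 0.3001 0.0322] F [-2.4 -2.   8.3] q [ 0.57  0.43 -0.3   0.83  0.    2.15]
shift cm [0.19 0.04 0.07] turn deg [ 0.07 -0.13 -0.03] |d| 0.2
```

Touched down with 8 N. Release and back away.

Request:
carry_out --pt "0.5 0 0 0 0 0 0" --pt "1 0 0 0 0 0 0" --pt "1 0 0 0 0 0 0" --pt "1 0 0 0 0 0 0" --pt "1 0 0 -1 0 0 0" --pt "1 0 0 -4 0 0 0" --pt "1 0 0 -9 0 0 0" --pt "1 0 0 -14 0 0 0"

```text
clock: 27.15
tcp_pos: [0.4622, 0.2996, 0.1743]
tcp_rot: [-2.221, -2.22, -0.004]
contact_force: [1.1, 1.2, 0.2]
opening: 0.999
```

Request:
carry_out --pt "1 0 0 -3 0 0 0" --pt "1 0 0 -6 0 0 0" --pt "1 3 -2 -6 0 0 0" --pt "1 6 -5 -6 0 0 0" --pt "1 9 -8 -6 0 0 0" --pt "1 11 -11 -6 0 0 0" --pt "1 13 -13 -6 0 0 0" --pt "1 13 -13 -6 0 0 0"

```text
clock: 28.15
tcp_pos: [0.331, 0.4305, 0.2351]
tcp_rot: [-2.218, -2.223, -0.005]
contact_force: [1.1, 0.6, -0.4]
opening: 1.005
```

```bash
python3 - <<'E'
from h import *
import ov
ims=[capture("top"),capture("scene")]
cv2.imwrite("pics/t_end.png",ims[0][:,:,::-1]);cv2.imwrite("pics/s_end.png",ims[1][:,:,::-1])
P=dict(ov.P);P.update(sma=(.463,.302),bot=(.457,-.048),can=(.463,.302),car=(.6115,-.2447,-5.9))
def lines(P):
    L=ov.lines(P); return [l for l in L]
# carton at floor height
L=[l for i,l in enumerate(ov.lines(P)) if i!=8]+[(box(*P['car'],.046,.115,.004,.05),(0,0,255))]
rows=[np.hstack([overlay(np.ascontiguousarray(im[:,:,::-1]),n,L,*np.round(w2px(n,[*P[k][:2],.03])[0]).astype(int),64,4) for k in ('obl','lar','sma')]) for im,n in zip(ims,("top","scene"))]
cv2.imwrite("pics/end.png",np.vstack(rows))
s=sense();print(s['clock'],s['tcp_pos'],s['contact_force'])
E
```

```text
28.25 [0.33228203 0.42944346 0.23488134] [ 1.46657386 -0.11284658 -0.40518935]
```

View pics/end.png

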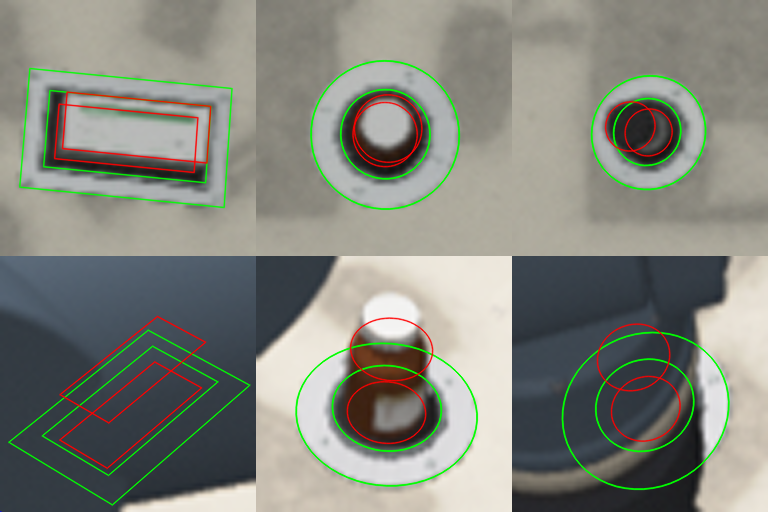

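View pics/s_end.png

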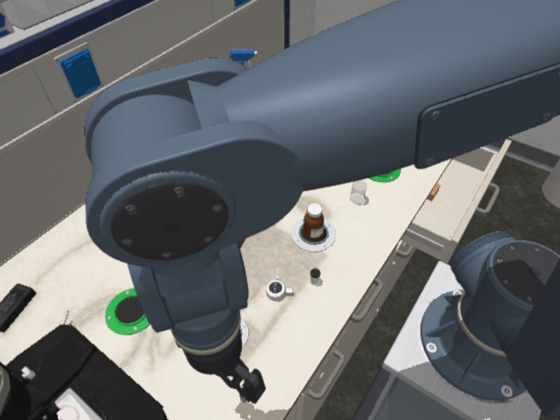

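Request:
carry_out --pt "1 -5 0 0 0 0 0" --pt "1 -10 0 0 0 0 0" --pt "1 -15 0 0 0 0 0" --pt "1 -20 0 0 0 0 0" --pt "1 -25 0 0 0 0 0" --pt "1 -30 0 0 0 0 0" --pt "1 -35 0 0 0 0 0" --pt "1 -40 0 0 0 0 0"

```text
clock: 29.25
tcp_pos: [0.3321, 0.0272, 0.2343]
tcp_rot: [2.222, 2.22, 0.006]
contact_force: [0.6, -0.2, -0.1]
opening: 0.999
```

Request:
carry_out --pt "1 -5 0 0 0 0 0" --pt "1 -10 0 0 0 0 0" --pt "1 -15 0 0 0 0 0" --pt "1 -20 0 0 0 0 0" --pt "1 -25 0 0 0 0 0" --pt "1 -30 0 0 0 0 0" --pt "1 -35 0 0 0 0 0" --pt "1 -35 0 0 0 0 0"

```text
clock: 30.25
tcp_pos: [0.3309, -0.3263, 0.2332]
tcp_rot: [2.227, 2.215, 0.005]
contact_force: [0.6, -0.3, -0.9]
opening: 1.001
```

```bash
python3 - <<'E'
from h import *
import ov
im=capture("scene");n="scene"
P=dict(ov.P);P.update(sma=(.463,.302),bot=(.457,-.048),can=(.463,.302),car=(.6115,-.2447,-5.9))
L=[l for i,l in enumerate(ov.lines(P)) if i!=8]+[(box(*P['car'],.046,.115,.004,.05),(0,0,255))]
B=np.ascontiguousarray(im[:,:,::-1])
o=[overlay(B,n,L,*np.round(w2px(n,[*P[k][:2],.03])[0]).astype(int),64,4) for k in ('obl','lar','sma','cnt','bea','sl')]
cv2.imwrite("pics/end2.png",np.vstack([np.hstack(o[:3]),np.hstack(o[3:])]))
s=sense();print(s['clock'],s['tcp_pos'],s['contact_force'],s['joints'],s['dq'])
E
```

```text
30.3 [ 0.33075111 -0.3245149   0.23322377] [-0.32279327  0.718236   -0.5125145 ] [-0.77817719  0.13650523 -0.1664806   1.26813865  0.00359634  0.79740023] [ 0.03844997 -0.02777279 -0.02947068  0.00671636  0.00484763  0.01454347]
```

View pics/end2.png

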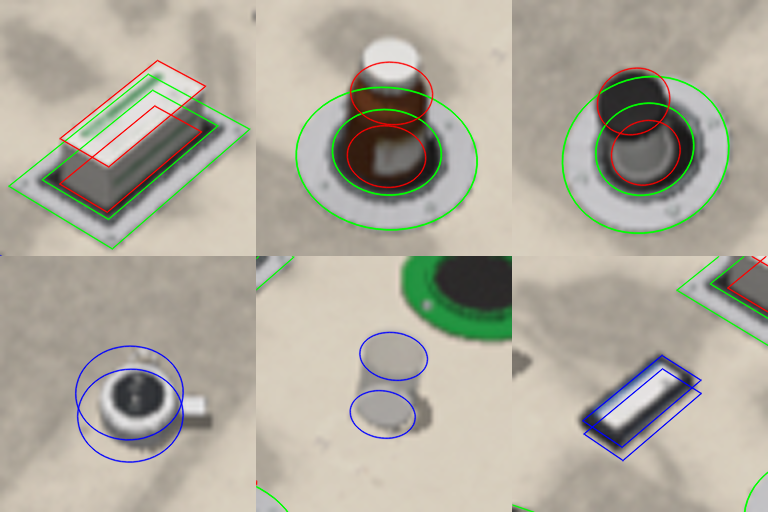

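All three stand upright in their pockets, and the counter, beaker and black case are where they were. The arm is clear, so I hand the job in.

```bash
python3 -c "
from cell import manip
print(manip.close_job())"
```

```text
the job is handed in; nothing more can be done
None
```

I moved the canister to the mat, the bottle to the large round tray, the carton lengthways to the oblong tray, then the canister from the mat to the small round tray. I handed the job in at about 30 s of the 128 s allowed, with the arm clear of everything; no verdict was reported.

**Placing:** in the last pictures each object stands upright inside its rim, matching its target outline to about 2–4 mm in both views (limit 14 mm). The carton touched the pocket floor at about 18 N and the canister at about 8 N. The bottle was let go at its measured floor height without a clear contact reading.

**Bystanders:** the tally counter, beaker and black case show no visible shift.

**Disagreements:** the small tray was first placed about 2 mm off, and I corrected that before placing the canister. My rough 63 mm outline of the counter is larger than its visible body, so I used that one only to check that it had not moved.

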